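# Centre the compressor's intake filter on its seat

### The job

The compressor's intake filter, a small wobbly canister on a narrow foot, stands off-centre on its round seat on top of the compressor. Nudge it with light fingertip taps until it stands upright in the middle of the seat, so that its cover screw could go down the centre; do not grip it, lift it, tip it or knock it off. Leave the switch, the knob and the loose things lying about as they are.

Things in the scene. Friction and masses are not known exactly. Their poses are not given: they have to be found in the camera images.
- filter: Loose intake filter, 105 to 195 g, round, 56 mm high: foot dia 32 mm, 6 mm high; ribbed black canister dia 49 mm up to 44 mm; dark steel cap dia 44 mm with a dot at its centre. Origin: centre of the foot's underside, z along its axis. Starts 13 to 19 mm off the seat's middle in any direction. Slides when pushed low (up to 20 mm above the seat), rocks or tips when pushed higher.
- seat: Fixed round aluminium seat under the filter: a disc 60 mm in diameter and 16 mm high on the compressor's flat deck, with a flat dark gasket (dia 74 mm) round its foot. Origin at the centre of its underside, on the deck, 125 mm above the shelf; its top is 16 mm higher. With the filter centred, a ring of the seat about 6 mm wide shows all round it from above.
- compressor: Aluminium compressor housing, fixed, 170 mm (its x) by 270 mm (its y, 292 mm with the fins at both ends), flat deck 125 mm above the shelf. Origin at the centre of its footprint on the shelf; front face at its -x with pressure gauge, knob and toggle switch, which stand up to about 60 mm out of it and below the deck.
- knob (a joint): Black pressure knob on the compressor's front, radius 20 mm; 0 at the start, grows when turned (rad). To be left alone.
- switch (a joint): Black toggle switch on the compressor's front, lever 30 mm; 0 at the start, grows as it is flipped (rad). To be left alone.
- screw_mid (a point): Cover screw standing head down on the compressor's deck, 48 mm high: black knob 26 mm in diameter and 14 mm high, steel shank 8 mm in diameter above. At least 95 mm from the middle of the seat. The point is half-way up. To be left alone.
- puller_mid (a point): Black plastic valve stem puller lying on the shelf to the left of the compressor's front, 147 mm long (its x), 50 mm wide at the crossbar, 12 mm high. The point is at the middle. To be left alone.
- hexkey_mid (a point): Steel hex key lying on the shelf to the right of the compressor, 120 mm by 36 mm, 6 mm thick. The point is at the middle of the long arm. To be left alone.
- bottle_mid (a point): Empty clear plastic spray bottle lying on its side on the shelf to the left of the compressor, 210 mm long (its x), 68 mm in diameter, white trigger head at its +x end. The point is on its axis, near mid-length. To be left alone.
Mind the look-alikes: they are no part of the job. Leave any purple or turquoise look-alike of the filter alone.

How it is judged:
At the end, for the whole second after the job is handed in: The filter stands at rest and upright (within 0.05 rad) on the seat, its axis within 4 mm of the seat's middle (horizontal distance between filter and seat below 0.004 m and z of filter in the frame of seat between 0.014 and 0.018 m and angle between filter's own z axis and vertical below 0.05 rad and linear speed of filter below 0.01 m/s); the robot touches nothing.
It fails at once if the filter is tipped (more than 0.35 rad) (angle between filter's own z axis and vertical above 0.35 rad).
It fails at once if the filter is lifted (its foot more than 10 mm above the seat) (z of filter in the frame of seat above 0.026 m).
It fails at once if the filter is knocked off the seat (z of filter in the frame of seat below 0.006 m).
It fails at once if the filter is struck or squeezed with more than 12 N instead of lightly tapped (contact force between any of the arm, the fingers and filter above 12 N).
It fails at once if the knob is turned or the switch flipped (more than 0.15 rad), or another loose thing is moved more than 15 mm (value of joint any of knob, switch above 0.15 rad or distance of any of screw_mid, puller_mid, hexkey_mid, bottle_mid from where it was at the start of the episode above 0.015 m).
It also fails if it takes over 58 s, if anything falls off the work surface, if the arm or the gripper's body presses on something with over 40 N, if the wrist force passes 120 N, or if a joint passes its speed limit or range.

### The arm

A 6-joint arm with a two-finger parallel gripper is mounted at the origin on the work surface. World frame = base frame: x ahead of the robot, y to its left, z up, the work surface at z = 0. Lengths are in m, angles in rad, forces in N, time in s.
With the tool pointing down it reaches from about 0.425 to 0.95 m from the base axis. Payload 3.5 kg.
Tool frame: the origin (TCP) lies on the centre line of the jaws, within the pads' length; the fingertips stand 11 mm ahead of it and the grasp point (between the pads) lies 8 mm behind it; y points along the fingers, x is the direction in which the jaws open and shut, and the axes are right-handed (so a half turn about y gives the same grasp; the last joint's range is limited). The gripper opens to 85 mm and grips with 20 to 120 N. Pads are 22 mm wide; open, the fingers measure 114 mm over their backs; the gripper's body (76 mm by 85 mm) begins 54 mm behind the grasp point. The pads swing forward as they close: fully open they stand 13 mm farther back than shut.
Start: joints at [-1.276, 0.286, 1.577, -0, 1.279, -0.15], TCP at [0.29, -0.609, 0.242] pointing down, gripper open.
Joint ranges: [-2.77, 2.77], [-0.9, 2.22], [0.21, 2.48], [-1.53, 4.67], [0.24, 2.81], [-2.84, 2.84]. Speed limits (rad/s): [2.79, 2.79, 3.14, 3.14, 3.14, 3.14].

### API

Orientations are given as a unit quaternion [x, y, z, w].
In Python, from plant import get_state, read_camera, sign_off gives the robot as it stands.
- The arm moves only by the shell command python3 -m inch 'ROWS' [FORCE]. ROWS is JSON, a list of rows, each an object of numbers: "ax", "ay", "az": the turn, a rotation vector about the tool's x, y, z in rad; "x", "y", "z": the shift along the tool's x, y, z in mm; "hand": the closure, from -1 (fully open) to 1 (shut). In form: [{"ax": .., "ay": .., "az": .., "x": .., "y": .., "z": .., "hand": ..}, ...]. A call has 1 to 5 rows; each row shifts and turns the commanded pose from where the row before left it, along the tool's axes as they then stand; what a row does not reach is not made up. A row lasts 1/12 s, in which the tool goes at most 41.7 mm and 7.16 degrees, less where a joint would pass 70% of its speed; a pose out of reach is approached as far as the arm can. A call with a gripper value outside its range is refused whole. The fingers move at their own pace and stop on an object; FORCE is the grip in N (left out, the last holds). Time passes only in rows, so rows that do not move let the fingers close. It gives the time, the measured TCP pose, the force and the opening at its end, in the units of the state.
- get_state(): the state, without advancing time (a new reading comes with each control period).
- read_camera(name): name is "scene" or "top"; returns a dict with "img" (480x640x3 uint8, red, green, blue), "fov_y" (degrees; the focal length in pixels is half the picture's height over the tangent of half this angle, whatever the lens; pixels are square), "cx", "cy" (the principal point, pixels), "distortion" ([k1, k2, p1, p2, k3] as OpenCV has them; the pictures are not rectified), "T" (4x4, takes a point from camera to world coordinates). Camera axes: x right, y down, z forward; pixel columns grow to the right and rows downward; lengths in m; the calibration is good to about 2 mm. A picture is of the moment at which its call begins. There is no depth.
- sign_off(): hands the job in, once; it reports no verdict.
The state is a dict: "time": time; "qpos": joint angles; "dq": joint speeds; "joint_efforts": joint torques, N m; "eef_pos": TCP position; "tcp_rot": TCP orientation; "contact_force": force on the tool from outside, world axes, zero at the start; "wrist_torque": the same for the moment, N m; "opening": opening from 0.0 (shut) to 1.0 (fully open).
Only numpy, scipy, OpenCV 4.12 (cv2) and the standard library are available. Lean on these libraries where they do the work, as an engineer would, in place of code of your own. Each camera call takes 0.05 s, during which the arm holds its last target. There are 200 camera calls.

## Working session

There is one attempt and no reset: what is moved stays moved. The work goes in short steps, Python scripts to look and compute and a shell command to move; the robot and the scene stay as the last step left them, time stands still between calls to the robot, and variables do not carry over. Pictures are saved under pics/ and viewed, about 8 in all and at most 12, crops included, and the job is handed in when it is done.

```bash
mkdir -p pics; ls; cat > h.py <<'E'
import numpy as np, cv2
from plant import get_state, read_camera
def cam(n):
    c=read_camera(n); f=240/np.tan(np.radians(c['fov_y'])/2)
    c['K']=np.array([[f,0,c['cx']],[0,f,c['cy']],[0,0,1]]); c['d']=np.array(c['distortion'],float); c['T']=np.array(c['T']); return c
def ray(c,px,z):
    p=cv2.undistortPoints(np.array(px,float).reshape(-1,1,2),c['K'],c['d']).reshape(-1,2)
    d=np.c_[p,np.ones(len(p))]@c['T'][:3,:3].T; o=c['T'][:3,3]
    return o+d*((z-o[2])/d[:,2])[:,None]
def proj(c,P):
    Ti=np.linalg.inv(c['T']); return cv2.projectPoints(np.array(P,float).reshape(-1,1,3),cv2.Rodrigues(Ti[:3,:3])[0],Ti[:3,3],c['K'],c['d'])[0].reshape(-1,2)
def save(n,im): cv2.imwrite('pics/'+n+'.png',cv2.cvtColor(im,cv2.COLOR_RGB2BGR))
E
python3 - <<'E'
from h import *
for n in('scene','top'):
    c=cam(n); save(n+'0',c['img']); print(n,c['K'][0,0],c['d'],c['T'].round(3).tolist())
s=get_state();print(s)
E
```

```text
pics
scene 453.33990439523865 [-0.10828677  0.          0.          0.          0.        ] [[-0.655, 0.562, -0.505, 0.97], [0.755, 0.474, -0.452, 0.371], [-0.015, -0.677, -0.735, 0.695], [0.0, 0.0, 0.0, 1.0]]
top 465.556568305265 [-0.05535526  0.          0.          0.          0.        ] [[0.003, -0.994, 0.106, 0.487], [-1.0, -0.004, -0.009, 0.006], [0.009, -0.106, -0.994, 0.995], [0.0, 0.0, 0.0, 1.0]]
{'time': 0.1, 'qpos': array([-1.27602222e+00,  2.87123565e-01,  1.57807166e+00, -2.22373952e-05,
        1.27857241e+00, -1.49995339e-01]), 'dq': array([ 0.00054475, -0.00298236, -0.0027491 ,  0.00128354, -0.00096116,
        0.00120746]), 'joint_efforts': array([ 2.40626650e-04, -4.07293403e+01, -2.93699080e+01, -1.76465010e-04,
        3.39019760e-03, -4.64058360e-06]), 'eef_pos': array([ 0.29027267, -0.60875459,  0.24103223]), 'tcp_rot': array([-0.59746881,  0.37799343, -0.37682029,  0.59846341]), 'contact_force': array([ 0.11718355,  0.91817647, -0.38102049]), 'wrist_torque': array([-0.00801723,  0.00368873, -0.02285266]), 'opening': 1.0015814536386527}
```

View pics/scene0.png

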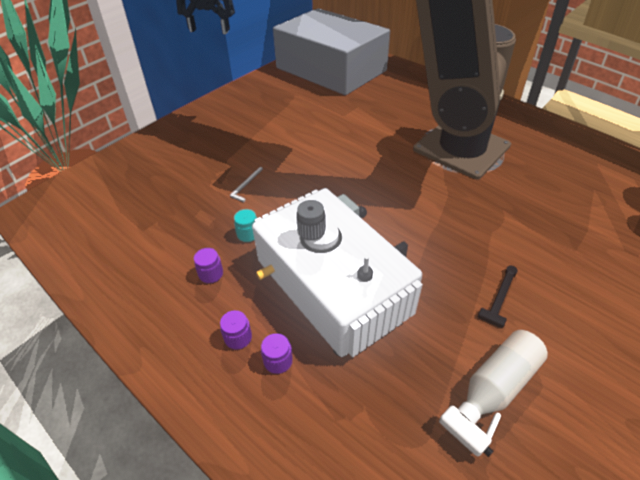

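View pics/top0.png

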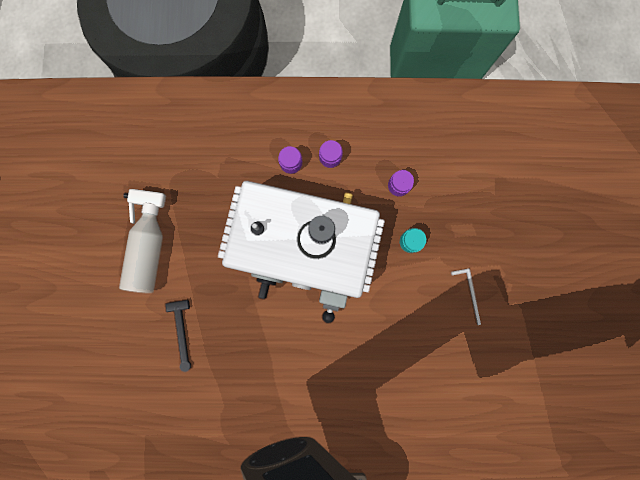

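The scene picture shows the filter at (311,218) standing on the seat with its gasket ring around (321,237), and the screw at (365,271). The top view shows the cap at (321,229), the gasket ring at (316,239), and the screw at (258,228). I'll enlarge the seat area in both views.

```bash
python3 - <<'E'
from h import *
from scipy.spatial.transform import Rotation as R
a=cam('top');b=cam('scene')
A=cv2.resize(a['img'][200:275,280:355],(400,400),interpolation=cv2.INTER_CUBIC)
B=cv2.resize(b['img'][190:265,275:350],(400,400),interpolation=cv2.INTER_CUBIC)
save('crop0',np.hstack([A,B]))
print(ray(a,[[316,239]],.125),ray(a,[[321,229]],.197),ray(b,[[321,237]],.133),ray(b,[[311,206]],.197))
print(R.from_quat(get_state()['tcp_rot']).as_matrix().round(3))
g=cv2.cvtColor(a['img'],cv2.COLOR_RGB2GRAY)
m=(g<90).astype(np.uint8);n,l,st,ce=cv2.connectedComponentsWithStats(m)
for i in range(n):
  if 230<ce[i][0]<360 and 200<ce[i][1]<330 and st[i][4]>15: print(st[i],ce[i])
E
```

```text
[[0.57098161 0.00708367 0.125     ]] [[ 0.58143495 -0.00156873  0.197     ]] [[0.57422169 0.01507693 0.133     ]] [[ 0.57758677 -0.00207754  0.197     ]]
[[ 0.43  -0.     0.903]
 [-0.903  0.001  0.43 ]
 [-0.002 -1.     0.   ]]
[     0      0    640    480 218858] [290.095482   223.17458352]
[298 221  38  38 299] [316.87625418 242.7993311 ]
[251 222  13  13 105] [257.87619048 228.44761905]
[319 225   6   6  29] [321.27586207 227.5862069 ]
[226 268  62  32 339] [264.13274336 285.36873156]
[230 274  18   5  42] [238.85714286 276.26190476]
[306 288  14  14 111] [313.03603604 294.03603604]
[322 309  13  15 134] [327.80597015 316.98507463]
[230 316  29   2  40] [246.45  316.275]
[200 326  62   5 135] [230.57777778 327.74814815]
```

View pics/crop0.png

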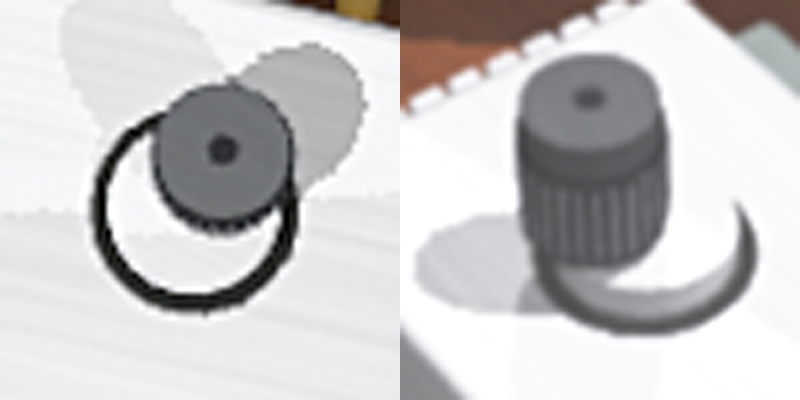

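```bash
cat >> h.py <<'E'
from scipy.optimize import least_squares
def circ(P,r):
    f=lambda v: np.hypot(P[:,0]-v[0],P[:,1]-v[1])-r
    s=least_squares(f,P[:,:2].mean(0),loss='soft_l1',f_scale=.0005); return s.x,np.std(f(s.x))
def seat(c,g0,lo):
    """outer edge of the gasket: scan radially inward from 45 mm about g0 for the bright->dark step"""
    g=cv2.cvtColor(c['img'],cv2.COLOR_RGB2GRAY).astype(np.float32); P=[]
    for th in np.radians(np.arange(lo[0],lo[1],4)):
        rr=np.arange(.048,.026,-.0002); X=np.c_[g0[0]+rr*np.cos(th),g0[1]+rr*np.sin(th),0*rr+.126]
        p=proj(c,X).astype(np.float32); v=cv2.remap(g,p[:,:1],p[:,1:],cv2.INTER_LINEAR)[:,0]
        k=np.where(v<130)[0]
        if len(k) and k[0]>0: P.append(X[k[0]])
    return circ(np.array(P),.037),len(P)
def dot(c,p0,z=.197,thr=None):
    g=cv2.cvtColor(c['img'],cv2.COLOR_RGB2GRAY).astype(float); x,y=map(int,p0)
    w=g[y-5:y+6,x-5:x+6]; med=np.median(w); m=np.clip(med-12-w,0,None); 
    yy,xx=np.mgrid[y-5:y+6,x-5:x+6]; r=np.hypot(xx-p0[0],yy-p0[1])<4.5; m=m*r
    p=[(m*xx).sum()/m.sum(),(m*yy).sum()/m.sum()]; return p,ray(c,[p],z)[0]
E
python3 - <<'E'
from h import *
a=cam('top');b=cam('scene')
g0=[.571,.0071]
print('seat top',seat(a,g0,(70,310)),'scene',seat(b,g0,(10,140)))
print('dot top',dot(a,[321.3,227.6]),'scene',dot(b,[310,207.8]))
# triangulated screw, compressor edges for context
print('screw',ray(a,[[258,228]],.15))
E
```

```text
seat top ((array([0.57217798, 0.00678299]), np.float64(0.000983421230670542)), 60) scene ((array([0.56888148, 0.00766229]), np.float64(0.00030848515454496173)), 33)
dot top ([np.float64(321.34910277324633), np.float64(227.6557911908646)], array([ 0.5837756 , -0.00216483,  0.197     ])) scene ([np.float64(310.00992063492066), np.float64(207.9702380952381)], array([ 5.82091790e-01, -1.80380857e-04,  1.97000000e-01]))
screw [[0.58835368 0.11319535 0.15      ]]
```

```bash
M='';python3 -m inch '[{"x":-19,"z":28,"hand":1},{"x":-19,"z":28,"hand":1},{"x":-19,"z":28,"hand":1},{"x":-19,"z":28,"hand":1},{"x":-19,"z":28,"hand":1}]' 20
python3 -m inch '[{"x":-19,"z":28,"hand":1},{"x":-19,"z":28,"hand":1},{"x":-19,"z":28,"hand":1},{"x":-19,"z":28,"hand":1},{"x":-19,"z":28,"hand":1}]'
```

```text
validation failed for argument at $[0]...
validation failed for argument at $[0]...
```

```bash
python3 -m inch '[{"ax":0,"ay":0,"az":0,"x":-19,"y":0,"z":28,"hand":1},{"ax":0,"ay":0,"az":0,"x":-19,"y":0,"z":28,"hand":1},{"ax":0,"ay":0,"az":0,"x":-19,"y":0,"z":28,"hand":1},{"ax":0,"ay":0,"az":0,"x":-19,"y":0,"z":28,"hand":1},{"ax":0,"ay":0,"az":0,"x":-19,"y":0,"z":28,"hand":1}]' 20
```

```text
time: 0.72
eef_pos: [0.3764, -0.4619, 0.2423]
tcp_rot: [-0.598, 0.378, -0.378, 0.598]
contact_force: [-0.3, -0.7, -0.2]
opening: 0.295
```

```bash
for i in 1; do python3 -m inch '[{"ax":0,"ay":0,"az":0,"x":-19,"y":0,"z":28,"hand":1},{"ax":0,"ay":0,"az":0,"x":-19,"y":0,"z":28,"hand":1},{"ax":0,"ay":0,"az":0,"x":-19,"y":0,"z":28,"hand":1},{"ax":0,"ay":0,"az":0,"x":-19,"y":0,"z":28,"hand":1},{"ax":0,"ay":0,"az":0,"x":-19,"y":0,"z":28,"hand":1}]'; done
python3 -m inch '[{"ax":0,"ay":0,"az":0,"x":-19,"y":0,"z":28,"hand":1},{"ax":0,"ay":0,"az":0,"x":-19,"y":0,"z":28,"hand":1},{"ax":0,"ay":0,"az":0,"x":-19,"y":0,"z":28,"hand":1},{"ax":0,"ay":0,"az":0,"x":-19,"y":0,"z":28,"hand":1},{"ax":0,"ay":0,"az":0,"x":-19,"y":0,"z":28,"hand":1}]'
python3 -m inch '[{"ax":0,"ay":0.115,"az":0,"x":0,"y":0,"z":0,"hand":1},{"ax":0,"ay":0.115,"az":0,"x":0,"y":0,"z":0,"hand":1},{"ax":0,"ay":0.115,"az":0,"x":0,"y":0,"z":0,"hand":1},{"ax":0,"ay":0.115,"az":0,"x":0,"y":0,"z":0,"hand":1},{"ax":0,"ay":0.115,"az":0,"x":0,"y":0,"z":0,"hand":1}]'
python3 -m inch '[{"ax":0,"ay":0.115,"az":0,"x":0,"y":0,"z":0,"hand":1},{"ax":0,"ay":0.115,"az":0,"x":0,"y":0,"z":0,"hand":1},{"ax":0,"ay":0.115,"az":0,"x":0,"y":0,"z":0,"hand":1},{"ax":0,"ay":0.115,"az":0,"x":0,"y":0,"z":0,"hand":1},{"ax":-0.12,"ay":0,"az":0,"x":0,"y":0,"z":0,"hand":1}]'
python3 - <<'E'
from h import *
from scipy.spatial.transform import Rotation as R
s=get_state();print(s['qpos'].round(2));print(R.from_quat(s['tcp_rot']).as_matrix().round(3))
b=cam('scene');save('s1',cv2.resize(b['img'][90:330,180:440],(780,720))[:600])
E
```

```text
time: 1.13
eef_pos: [0.462, -0.3158, 0.2425]
tcp_rot: [0.598, -0.377, 0.378, -0.598]
contact_force: [1.2, -0.4, -0.1]
opening: 0.001
time: 1.55
eef_pos: [0.5476, -0.1697, 0.2425]
tcp_rot: [-0.598, 0.377, -0.378, 0.598]
contact_force: [1.0, 0.1, 0.6]
opening: 0.001
time: 1.97
eef_pos: [0.547, -0.171, 0.2423]
tcp_rot: [-0.465, 0.533, -0.533, 0.465]
contact_force: [-0.6, -0.5, 0.1]
opening: -0.001
time: 2.38
eef_pos: [0.5448, -0.1693, 0.2422]
tcp_rot: [-0.352, 0.662, -0.585, 0.311]
contact_force: [-0.2, -0.1, -0.6]
opening: 0.001
[-0.48  0.12  1.77  0.01  1.37  1.68]
[[-0.559 -0.102  0.823]
 [-0.829  0.068 -0.555]
 [ 0.    -0.992 -0.123]]
```

View pics/s1.png

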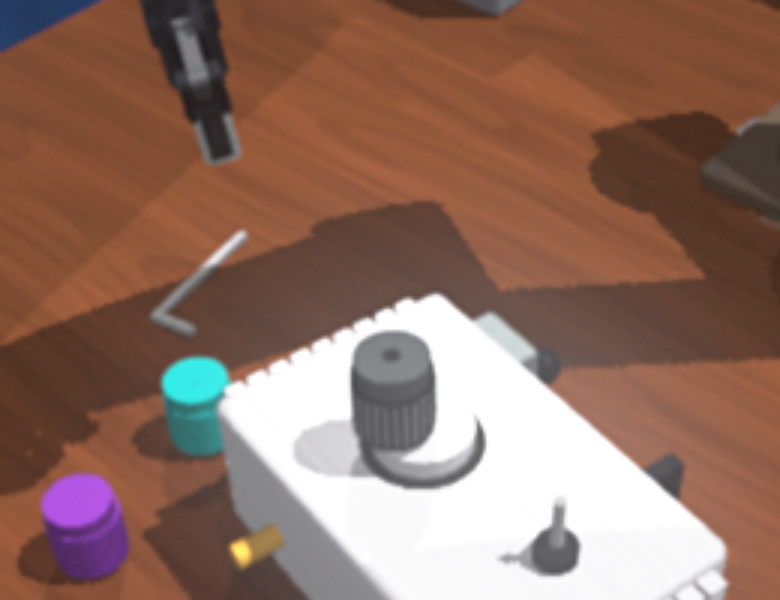

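```bash
python3 -m inch '[{"ax":0,"ay":0,"az":0,"x":-32,"y":0,"z":0,"hand":1},{"ax":0,"ay":0,"az":0,"x":-32,"y":0,"z":0,"hand":1},{"ax":0,"ay":0,"az":0,"x":-32,"y":0,"z":0,"hand":1},{"ax":0,"ay":0,"az":0,"x":-32,"y":0,"z":0,"hand":1},{"ax":0,"ay":0,"az":0,"x":-32,"y":0,"z":0,"hand":1}]'
python3 -m inch '[{"ax":0,"ay":0,"az":0,"x":0,"y":10,"z":1,"hand":1},{"ax":0,"ay":0,"az":0,"x":0,"y":15,"z":2,"hand":1},{"ax":0,"ay":0,"az":0,"x":0,"y":15,"z":2,"hand":1},{"ax":0,"ay":0,"az":0,"x":0,"y":15,"z":2,"hand":1},{"ax":0,"ay":0,"az":0,"x":0,"y":0,"z":0,"hand":1}]'
python3 - <<'E'
from h import *
from scipy.spatial.transform import Rotation as R
s=get_state();Y=R.from_quat(s['tcp_rot']).as_matrix()
b=cam('scene');save('s2',cv2.resize(b['img'][140:260,240:400],(800,600)))
for L in(.011,.024):print((s['eef_pos']+L*Y[:,1]).round(4),((proj(b,s['eef_pos']+L*Y[:,1])-[240,140])*5).round())
E
```

```text
time: 2.85
eef_pos: [0.6369, -0.0372, 0.2424]
tcp_rot: [-0.352, 0.66, -0.586, 0.313]
contact_force: [0.4, 0.9, 0.9]
opening: 0.003
time: 3.27
eef_pos: [0.6341, -0.0385, 0.1826]
tcp_rot: [-0.354, 0.661, -0.584, 0.311]
contact_force: [-1.0, 0.2, -0.1]
opening: 0.003
[ 0.6329 -0.0377  0.1717] [[163. 428.]]
[ 0.6316 -0.0369  0.1588] [[172. 454.]]
```

View pics/s2.png

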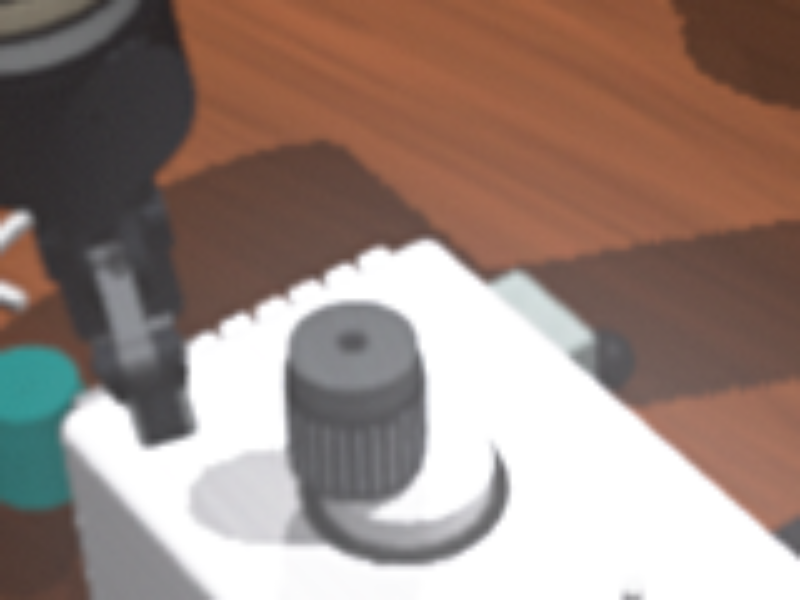

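```bash
python3 -m inch '[{"ax":0,"ay":0,"az":0,"x":-1.2,"y":9.5,"z":1.2,"hand":1},{"ax":0,"ay":0,"az":0,"x":-1.2,"y":9.5,"z":1.2,"hand":1},{"ax":0,"ay":0,"az":0,"x":0,"y":0.8,"z":-6.5,"hand":1},{"ax":0,"ay":0,"az":0,"x":0,"y":0.8,"z":-6.5,"hand":1},{"ax":0,"ay":0,"az":0,"x":0,"y":0.6,"z":-5,"hand":1}]'
python3 -m inch '[{"ax":0,"ay":0,"az":0,"x":0,"y":0.25,"z":-2,"hand":1},{"ax":0,"ay":0,"az":0,"x":0,"y":0.25,"z":-2,"hand":1},{"ax":0,"ay":0,"az":0,"x":0,"y":0.25,"z":-2,"hand":1},{"ax":0,"ay":0,"az":0,"x":0,"y":0.25,"z":-2,"hand":1},{"ax":0,"ay":0,"az":0,"x":0,"y":0,"z":0,"hand":1}]'
python3 - <<'E'
from h import *
b=cam('scene');a=cam('top')
for n,c,o in(('s',b,(275,180)),('t',a,(280,195))): globals()[n]=cv2.resize(c['img'][o[1]:o[1]+75,o[0]:o[0]+75],(400,400),interpolation=cv2.INTER_CUBIC)
save('s3',np.hstack([t,s]))
try: print('scene',dot(b,[310,207.8]),seat(b,[.571,.0071],(10,140)))
except Exception as e: print(e)
E
```

```text
time: 3.73
eef_pos: [0.6221, -0.0261, 0.1679]
tcp_rot: [-0.352, 0.66, -0.585, 0.312]
contact_force: [-0.1, -1.0, 0.4]
opening: -0.003
time: 4.15
eef_pos: [0.6158, -0.0219, 0.1679]
tcp_rot: [-0.352, 0.66, -0.585, 0.313]
contact_force: [0.6, 0.4, -0.1]
opening: -0.004
scene ([np.float64(309.9826086956522), np.float64(207.9695652173913)], array([ 5.82118905e-01, -2.15171067e-04,  1.97000000e-01])) ((array([0.56893997, 0.00712649]), np.float64(0.00041970374493958967)), 33)
```

View pics/s3.png

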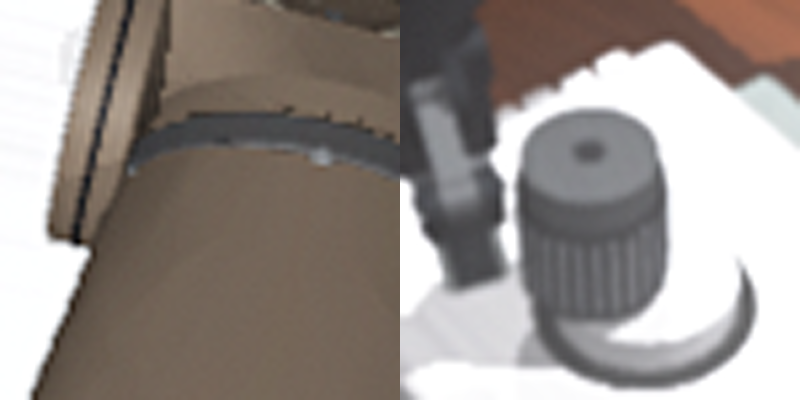

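```bash
python3 -m inch '[{"ax":0,"ay":0,"az":0,"x":0,"y":0.25,"z":-2,"hand":1},{"ax":0,"ay":0,"az":0,"x":0,"y":0.25,"z":-2,"hand":1},{"ax":0,"ay":0,"az":0,"x":0,"y":0.25,"z":-2,"hand":1},{"ax":0,"ay":0,"az":0,"x":0,"y":0.25,"z":-2,"hand":1},{"ax":0,"ay":0,"az":0,"x":0,"y":0,"z":0,"hand":1}]'
cat > m.py <<'E'
from h import *
import sys
b=cam('scene'); g=cv2.cvtColor(b['img'],cv2.COLOR_RGB2GRAY)
# dot: search darkest small blob near last guess
p=[float(v) for v in sys.argv[1:3]]
for _ in range(3): p,P=dot(b,p)
c,n=seat(b,[.569,.0072],(40,110))
print('dotpx',np.round(p,2),'F',P.round(4),'seat',c[0].round(4),c[1].round(5),'offset mm',((P[:2]-[.5689,.0074])*1000).round(1))
E
python3 m.py 310 208
```

```text
time: 4.67
eef_pos: [0.6092, -0.0175, 0.1678]
tcp_rot: [-0.352, 0.66, -0.585, 0.313]
contact_force: [1.0, 0.1, -0.7]
opening: -0.0
dotpx [312.53 207.48] F [0.5786 0.0022 0.197 ] seat [0.5689 0.0073] 0.00019 offset mm [ 9.7 -5.2]
```

```bash
python3 -m inch '[{"ax":0,"ay":0,"az":0,"x":0,"y":0.2,"z":-1.6,"hand":1},{"ax":0,"ay":0,"az":0,"x":0,"y":0.2,"z":-1.6,"hand":1},{"ax":0,"ay":0,"az":0,"x":0,"y":0.2,"z":-1.6,"hand":1},{"ax":0,"ay":0,"az":0,"x":0,"y":0.2,"z":-1.6,"hand":1},{"ax":0,"ay":0,"az":0,"x":0,"y":0.2,"z":-1.6,"hand":1}]'
python3 m.py 315 207
```

```text
time: 5.13
eef_pos: [0.6025, -0.013, 0.1677]
tcp_rot: [-0.352, 0.66, -0.585, 0.312]
contact_force: [0.9, -0.3, -0.1]
opening: 0.001
dotpx [317.27 206.61] F [0.5721 0.0067 0.197 ] seat [0.5689 0.0073] 0.00019 offset mm [ 3.2 -0.7]
```

```bash
python3 -m inch '[{"ax":0,"ay":0,"az":0,"x":0,"y":0.1,"z":-0.9,"hand":1},{"ax":0,"ay":0,"az":0,"x":0,"y":0.1,"z":-0.9,"hand":1},{"ax":0,"ay":0,"az":0,"x":0,"y":0,"z":0,"hand":1}]'
python3 m.py 318 206.5
python3 -m inch '[{"ax":0,"ay":0,"az":0,"x":0,"y":0,"z":4,"hand":1},{"ax":0,"ay":0,"az":0,"x":0,"y":0,"z":10,"hand":1},{"ax":0,"ay":0,"az":0,"x":0,"y":0,"z":20,"hand":1},{"ax":0,"ay":0,"az":0,"x":0,"y":-35,"z":0,"hand":1},{"ax":0,"ay":0,"az":0,"x":0,"y":-35,"z":0,"hand":1}]'
python3 -m inch '[{"ax":0,"ay":0,"az":0,"x":30,"y":0,"z":0,"hand":1},{"ax":0,"ay":0,"az":0,"x":30,"y":0,"z":0,"hand":1},{"ax":0,"ay":0,"az":0,"x":30,"y":0,"z":0,"hand":1},{"ax":0,"ay":0,"az":0,"x":30,"y":0,"z":0,"hand":1},{"ax":0,"ay":0,"az":0,"x":30,"y":0,"z":0,"hand":1}]'
python3 -m inch '[{"ax":0,"ay":0,"az":0,"x":30,"y":0,"z":0,"hand":1},{"ax":0,"ay":0,"az":0,"x":30,"y":0,"z":0,"hand":1},{"ax":0,"ay":0,"az":0,"x":30,"y":0,"z":0,"hand":1},{"ax":0,"ay":0,"az":0,"x":0,"y":0,"z":0,"hand":1}]'
python3 m.py 318 206.5
python3 - <<'E'
from h import *
b=cam('scene');a=cam('top')
for n,c,o in(('s',b,(285,190)),('t',a,(280,200))): globals()[n]=cv2.resize(c['img'][o[1]:o[1]+75,o[0]:o[0]+75],(400,400),interpolation=cv2.INTER_CUBIC)
save('s4',np.hstack([t,s]))
P=np.array([317.,236.])
for _ in range(4): P,F=dot(a,P)
print(P,F,seat(a,[.571,.007],(0,360)),seat(a,[.571,.007],(90,270)))
E
```

```text
time: 5.43
eef_pos: [0.601, -0.012, 0.1677]
tcp_rot: [-0.352, 0.66, -0.585, 0.312]
contact_force: [1.2, -0.6, 0.4]
opening: -0.002
dotpx [318.33 206.33] F [0.5705 0.0075 0.197 ] seat [0.5689 0.0073] 0.00018 offset mm [1.6 0.1]
time: 5.9
eef_pos: [0.635, -0.0361, 0.2292]
tcp_rot: [-0.354, 0.662, -0.583, 0.31]
contact_force: [1.3, 0.3, 1.0]
opening: -0.002
time: 6.32
eef_pos: [0.5521, -0.1616, 0.2329]
tcp_rot: [-0.352, 0.66, -0.585, 0.312]
contact_force: [0.6, -0.2, 0.0]
opening: -0.005
time: 6.65
eef_pos: [0.5005, -0.239, 0.2329]
tcp_rot: [-0.351, 0.661, -0.586, 0.31]
contact_force: [0.6, -0.3, 0.1]
opening: 0.004
dotpx [318.33 206.29] F [0.5705 0.0075 0.197 ] seat [0.5689 0.0079] 0.00023 offset mm [1.6 0.1]
[np.float64(316.8972667295005), np.float64(234.19415645617343)] [0.57238526 0.00548078 0.197     ] ((array([0.57151354, 0.00683316]), np.float64(0.00023224313453822258)), 90) ((array([0.57243288, 0.00695629]), np.float64(0.00038734274097660494)), 45)
```

View pics/s4.png

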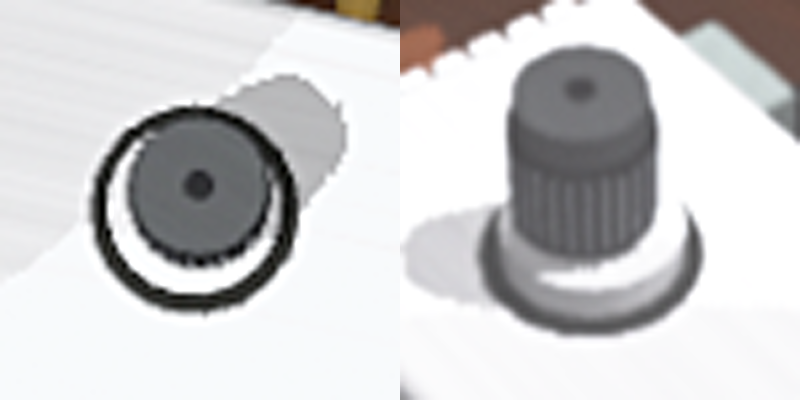

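```bash
python3 -c "
from plant import *
print(sign_off(), get_state()['time'])"
```

```text
the job is handed in; nothing more can be done
the job is handed in; nothing more can be done
```

I centred the filter on its seat and handed the job in at about 7 s of the allowed 58 s. With the fingers shut and their tips about 13 mm above the seat, I pushed it low in four slow steps totalling about 14 mm. I then backed the arm clear.

**Position:** in the last check the filter's axis was off the seat's middle by (0.9, −1.4) mm in the top camera and (1.6, 0.1) mm in the scene camera. The two views disagree by about 1.6 mm, which is within the 2 mm calibration. Their mean is about 1.4 mm off, against the 4 mm limit.

**Upright and at rest:** the filter looked upright in both pictures, though I did not measure its tilt. Its cap dot stayed within 0.05 pixel in the scene camera between the last push and the arm being clear.

**Force:** the force readings never rose above the sensor's noise of 1 to 2 N. They were taken only at the end of each move.

**Other things:** the arm stayed well away from the screw, knob, switch, puller, hex key and bottle. I did not measure them again at the end.

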